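# Zero-check a bridge height gauge, uncover the tube chamber and gauge the holder's height

## Robot

A 6-joint arm with a two-finger parallel gripper is mounted at the origin on the work surface. World frame = base frame: x ahead of the robot, y to its left, z up, the work surface at z = 0. Lengths are in m, angles in rad, forces in N, time in s.
With the tool pointing down it reaches from about 0.25 to 0.775 m from the base axis. Payload 4 kg.
Tool frame: the origin (TCP) lies midway between the tips of the shut fingers; the grasp point (between the pads) lies 19 mm behind it (grip_point_offset is the distance from the TCP to the grasp point, in m); z points along the fingers, y is the line along which they close (so a half turn about z gives the same grasp; the last joint's range is limited). The gripper opens to 94 mm and grips with 3 to 60 N. Pads are 16 mm wide; open, the fingers measure 119 mm over their backs; the gripper's body (75 mm by 177 mm) begins 78 mm behind the grasp point.
Start: joints at [-1.321, 0.087, 1.371, -0, 1.684, -0.103], TCP at [0.19, -0.516, 0.206] pointing down, gripper open.
Joint ranges: [-3.1, 3.1], [-0.76, 2.03], [0.27, 2.55], [-1.08, 4.22], [0.17, 2.65], [-2.57, 2.57]. Speed limits (rad/s): [2.79, 2.79, 3.14, 3.14, 3.14, 3.14].

## Interface

Orientations are given as [roll, pitch, yaw] about the fixed x, y, z axes, in that order (R = Rz(yaw) Ry(pitch) Rx(roll)).
In Python, from bench import * gives the robot as it stands.
- The arm moves only by the tool carry_out, never from a script. Its argument "commands" is a list of rows, each a list of 6 numbers: the shift along the tool's x, y, z in m, then the turn, a rotation vector about the tool's x, y, z in rad. In form: [[tx, ty, tz, rx, ry, rz], ...]. A call has exactly 5 rows; each row is the pose to reach, as a shift and turn from the pose commanded when the call began, along the tool's axes at that moment; what a row does not reach only later rows make up. A row lasts 1/10 s, in which the tool goes at most 50 mm and 8.59 degrees, less where a joint would pass 70% of its speed; a pose out of reach is approached as far as the arm can. A call with a gripper value outside its range is refused whole. "jaw" is the opening, from 0 (shut) to 1 (fully open), set as the call begins (left out, the last holds). The fingers move at their own pace and stop on an object; the grip force is fixed at half the most. Time passes only in rows, so rows that repeat a pose let the fingers close, or fill a call up. It gives the time, the measured TCP pose, the force, the opening and the grip force at its end, in the units of the state.
- get_obs(): the state, without advancing time (a new reading comes with each control period).
- snapshot(name): name is "side" or "top"; returns a dict with "img" (384x512x3 uint8, red, green, blue), "range_z" (384x512 float32, m along the optical axis (not along the pixel's ray), 0 where there is no reading), "fx", "fy", "cx", "cy" (pixels), "distortion" ([k1, k2, p1, p2, k3] as OpenCV has them; the pictures are not rectified), "R" (3x3) and "t" (3): a world point X has camera coordinates R X + t. Camera axes: x right, y down, z forward; pixel columns grow to the right and rows downward; lengths in m; the calibration is good to about 2 mm. A picture is of the moment at which its call begins.
- close_job(): hands the job in; it is judged then, once.
The state is a dict: "time": time; "joint_positions": joint angles; "qvel": joint speeds; "joint_torque": joint torques, N m; "tool_pos": TCP position; "ee_rot": TCP orientation; "wrist_force": force on the tool from outside, world axes, zero at the start; "wrist_torque": the same for the moment, N m; "width": finger opening in m; "finger_force": force on a finger pad.
Only numpy, scipy, OpenCV 4.12 (cv2) and the standard library are available. Lean on these libraries where they do the work, as an engineer would, in place of code of your own. Each camera call takes 0.05 s, during which the arm holds its last target. There are 200 camera calls.

## Task

Stand the yellow-and-blue height gauge gently upright on its two feet on the black reference plate, let go so that its sprung foot shows zero, and only then take the lid off the white tub and lay it flat on the bench, right way up and clear of the tub. Then take the gauge again and set it down gently, upright across the middle of the tub's rim, so that its sprung foot rests on the grey hub of the tube holder inside; leave it standing there, the lid where you laid it and the other things on the bench undisturbed.

Things in the scene. Friction and masses are not known exactly. Their poses are not given: they have to be found in the camera images.
- gauge: bridge height gauge, 158 x 36 x 142 mm, 0.4 kg, lying on its side at the start. x runs up its stem (straight up when it stands), y along its beam, z through its 36 mm thickness (z 0 to 36 mm; white dial on the +z face, up while it lies). Origin: on the face it lies on, midway between its feet, in the plane of their soles
- gauge_base (a point): on the gauge, same axes: midway between the soles, on the stem's axis (gauge x 0, y 0, z 18 mm). Two steel legs with rubber soles: x 0 to 40 mm, y 53 to 79 mm to either side. Blue beam on them: x 40 to 64, y -79 to 79 mm
- gauge_stem (a point): on the gauge, same axes: on the axis of the yellow stem, by which it is held, 115 mm up from the soles. The stem: x 64 to 142 mm, 30 mm wide (y), 36 mm thick (z)
- foot (a joint): the gauge's sprung foot on the stem's axis between the legs: 0 = fully out (tip 20 mm beyond the soles), grows as it is pushed in, to 0.040 m. 0.020 = level with the soles: zero, as on a flat plate; smaller on a part lower than what the soles stand on. The spring pushes with about 1 N
- foot_tip (a point): centre of the contact face of the sprung foot, a brass disc of 22 mm diameter on a 10 mm rod
- plate: black flat reference plate, 180 x 180 x 15 mm, fixed on the bench; origin at the centre of its underside
- plate_top (a point): centre of the reference plate's top face, 15 mm above the bench
- tub: white round tub with a blue band and a flat aluminium rim, fixed, 60 mm high; origin at the centre of its underside. The rim is a flat ring of 168 mm outer and 108 mm inner diameter, its top 60 mm above the bench. At yaw 0 the lid's tab points to -x of the tub
- tub_rim (a point): centre of the tub's mouth, in the plane of the rim's top
- holder_top (a point): centre of the top of the grey hub (48 mm diameter, flat) of the white tube holder fixed in the tub, 4 to 16 mm below the rim; lower, 92 mm round, with coloured tube caps about the hub
- lid: loose round lid, 0.16 kg, lying on the tub's rim: blue frame with clear window, 168 mm diameter, 6 mm thick (z 5 to 11 mm); below it a locating ring, 100 mm diameter, 5 mm deep, sits in the tub's mouth. Origin: centre of that ring's underside (55 mm up when on the tub, 0 when laid on the bench); z up when right way up
- lid_tab (a point): on the orange grip tab that sticks out of the lid's edge to its -x: this point is 103 mm out from the lid's axis, at mid thickness. The tab: x -118 to -84 mm, 28 mm wide (y), z 5 to 19 mm of the lid
- bottle: bystander: white bottle, 64 mm diameter, 150 mm high; origin under its centre
- jar: bystander: amber jar, 56 mm diameter, 75 mm high; origin under its centre
- beaker: bystander: glass beaker, 70 mm diameter, 90 mm high; origin under its centre
- tipbox: bystander: green box, 85 x 120 x 55 mm; origin under its centre
- driver: bystander: screwdriver, 180 mm long, lying along its x
- spare: bystander: spare white tube holder, 92 mm diameter, 34 mm high; origin under its centre
Mind the look-alikes: they are no part of the job. Of the things that look like the gauge, take the one that is farthest from the robot's base at the start.

How it is judged:
On the way, in this order (a step that is already met when the one before it is completed fails the run):
1. the gauge stands upright on both feet on the black plate, let go, its sprung foot showing zero (level with the soles within 2 mm), the lid still on the tub (angle between gauge's own x axis and vertical below 0.05 rad and z of gauge_base in the frame of plate_top between -0.003 and 0.003 m and horizontal distance between gauge_base and plate_top below 0.06 m and value of joint foot between 0.018 and 0.022 m and linear speed of gauge below 0.02 m/s and contact force between the fingers and gauge below 0.1 N and distance between tub_rim and lid below 0.02 m), for 0.2 s.
2. the lid lies flat on the bench, right way up, clear of the tub and let go (height (world z) of lid between -0.004 and 0.008 m and angle between lid's own z axis and vertical below 0.07 rad and horizontal distance between lid and tub_rim above 0.16 m and contact force between the fingers and lid below 0.1 N and linear speed of lid below 0.02 m/s), for 0.2 s.
At the end, for the whole second after the job is handed in: The gauge stands released at rest on the tub's rim, upright (0.05 rad), soles within 3 mm of the rim's plane, axis within 14 mm of the tub's centre, sprung foot pressing on the hub. The lid lies at rest flat on the bench (8 mm, 0.07 rad), right way up, its centre 160 mm or more from the tub's (angle between gauge's own x axis and vertical below 0.05 rad and z of gauge_base in the frame of tub_rim between -0.003 and 0.003 m and horizontal distance between gauge_base and tub_rim below 0.014 m and z of foot_tip in the frame of holder_top between -0.003 and 0.002 m and horizontal distance between foot_tip and holder_top below 0.014 m and contact force between foot and holder above 0.2 N and linear speed of each of gauge, lid below 0.02 m/s and height (world z) of lid between -0.004 and 0.008 m and angle between lid's own z axis and vertical below 0.07 rad and horizontal distance between lid and tub_rim above 0.16 m); the robot touches nothing.
It fails at once if another thing on the bench is pushed more than 40 mm or knocked over (distance of any of bottle, jar, beaker, tipbox, driver, spare from where it was at the start of the episode above 0.04 m or angle between any of bottle, jar, beaker, spare's own z axis and vertical above 0.5 rad).
It fails at once if the gauge is dropped from more than a few millimetres or knocked over (moving faster than 0.4 m/s while not held) (contact force between the fingers and gauge below 0.1 N and linear speed of gauge above 0.4 m/s).
It also fails if it takes over 69 s, if anything falls off the work surface, if the arm or the gripper's body presses on something with over 40 N, if the wrist force passes 120 N, or if a joint passes its speed limit or range.

## Working session

There is one attempt and no reset: what is moved stays moved. The work goes in short steps, Python scripts to look and compute and a tool call to move; the robot and the scene stay as the last step left them, time stands still between calls to the robot, and variables do not carry over. Pictures are saved under pics/ and viewed, at most 10 in all, crops included, and the job is handed in when it is done.

Besides the shell and the picture viewer there is one more tool, called after "Emit:" by a JSON object that holds its "method" and its "body". carry_out: Moves the arm, as the interface text tells. Its arguments: {"type":"object","properties":{"commands":{"type":"array","items":{"type":"array","items":{"type":"number"}}},"jaw":{"type":"number"}},"required":["commands"]}

```bash
mkdir -p pics
cat > h.py <<'E'
from bench import *
import numpy as np, cv2, pickle
from scipy.spatial.transform import Rotation as Ro
def save(tag):
    for n in ("side","top"):
        s=snapshot(n); pickle.dump(s,open(f"{tag}_{n}.pkl","wb")); cv2.imwrite(f"pics/{tag}_{n}.png",s["img"][:,:,::-1])
def load(tag,n): return pickle.load(open(f"{tag}_{n}.pkl","rb"))
def cloud(s):
    h,w=s["range_z"].shape
    K=np.array([[s["fx"],0,s["cx"]],[0,s["fy"],s["cy"]],[0,0,1.]])
    v,u=np.mgrid[:h,:w]
    p=cv2.undistortPoints(np.stack([u,v],-1).reshape(-1,1,2).astype(float),K,np.array(s["distortion"],float)).reshape(h,w,2)
    z=s["range_z"]; c=np.dstack([p[...,0]*z,p[...,1]*z,z])
    X=(c-np.array(s["t"]))@np.array(s["R"]); X[z==0]=np.nan
    return X
E
python3 - <<'E'
from h import *
save("a"); o=get_obs(); print({k:np.round(v,3) for k,v in o.items()})
for n in("side","top"):
    s=load("a",n); print(n,np.round(-np.array(s["R"]).T@s["t"],3),s["fx"],np.round(s["R"],2).tolist())
a=[cv2.imread(f"pics/a_{n}.png") for n in("top","side")]
cv2.imwrite("pics/a_t2.png",cv2.resize(a[0],(800,600)));
E
```

```text
{'time': np.float64(0.1), 'joint_positions': array([-1.321,  0.088,  1.372, -0.   ,  1.684, -0.103]), 'qvel': array([-0.   , -0.002, -0.003, -0.001,  0.   ,  0.   ]), 'joint_torque': array([ 1.0000e-03, -3.4125e+01, -3.0330e+01,  7.2000e-02,  3.0000e-02,
       -0.0000e+00]), 'tool_pos': array([ 0.19 , -0.516,  0.204]), 'ee_rot': array([-3.14 , -0.   ,  0.353]), 'wrist_force': array([-0.192,  0.407,  0.566]), 'wrist_torque': array([ 0.059, -0.017,  0.01 ]), 'finger_force': np.float64(0.0), 'width': np.float64(0.094)}
side [0.163 0.706 0.989] 389.79712110908304 [[-0.88, -0.47, -0.01], [-0.36, 0.68, -0.64], [0.3, -0.56, -0.77]]
top [0.284 0.028 1.412] 458.7483919932204 [[-0.03, -1.0, -0.01], [-0.99, 0.03, -0.15], [0.15, 0.01, -0.99]]
```

View pics/a_t2.png

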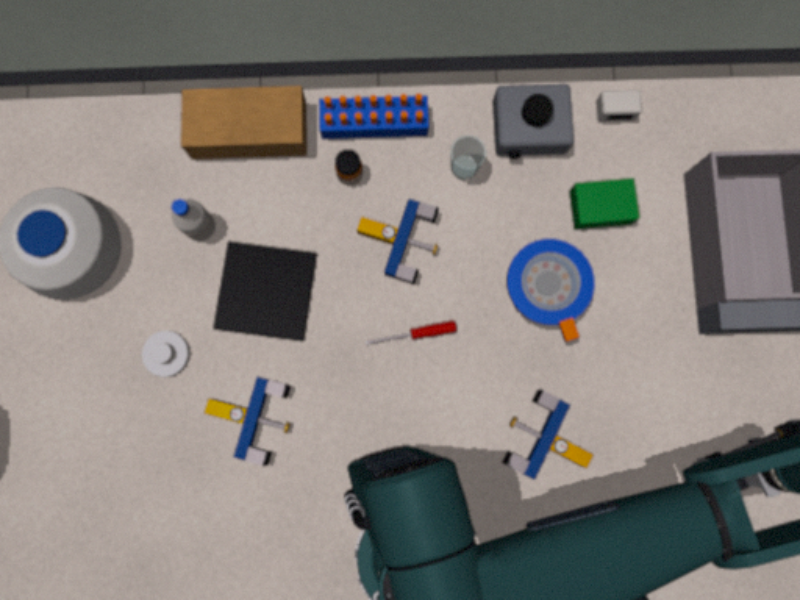

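View pics/a_side.png

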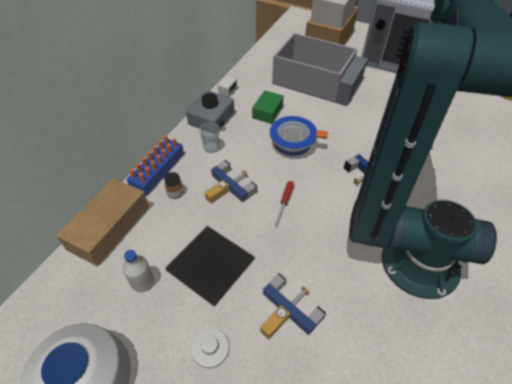

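Three gauge look-alikes in the 800x600 top view: A (400,240), B (250,415), C (548,440). A looks farthest from the base. I'll measure them and confirm in a crop.

Run:
```python
from h import *
s=load("a","top"); X=cloud(s); im=s["img"]; hsv=cv2.cvtColor(im,cv2.COLOR_RGB2HSV)
H,S,V=[hsv[...,i].astype(int) for i in range(3)]
k=.64
for n,(u,v) in dict(A=(405,240),B=(250,415),C=(548,440)).items():
    p=X[int(v*k),int(u*k)]; print(n,p.round(3),np.hypot(p[0],p[1]).round(3))
u0,v0,u1,v1=220,120,290,190
cv2.imwrite("pics/cropA.png",cv2.resize(im[v0:v1,u0:u1,::-1],None,fx=8,fy=8,interpolation=cv2.INTER_CUBIC))
def box(m,u0,v0,u1,v1):
    w=np.zeros(m.shape,bool); w[int(v0*k):int(v1*k),int(u0*k):int(u1*k)]=True; return m&w&np.isfinite(X[...,0])
blue=(H>100)&(H<130)&(S>150)&(V>60); yel=(H>15)&(H<32)&(S>150)
b=box(blue,340,190,450,290); y=box(yel,340,190,405,290)
for n,m in(("beam",b),("stem",y)):
    P=X[m]; top=P[P[:,2]>np.percentile(P[:,2],80)-.008]; c,(w,h),a=cv2.minAreaRect((top[:,:2]*1000).astype(np.float32)); print(n,len(top),np.round(c,1),round(w,1),round(h,1),a,np.median(top[:,2]),top.mean(0).round(4), cv2.boxPoints((c,(w,h),a)).round(0).tolist())
bl=box((V<60)&(S<120),205,230,330,350); P=X[bl];P=P[abs(P[:,2]-.015)<.006]
c,(w,h),a=cv2.minAreaRect((P[:,:2]*1000).astype(np.float32)); print("plate",np.round(c,1),w,h,a,np.median(P[:,2]))
l=box(blue,495,230,605,335);P=X[l]; print("lidz",np.percentile(P[:,2],[10,50,90]).round(4)); P=P[P[:,2]>.055]
c,r=cv2.minEnclosingCircle((P[:,:2]*1000).astype(np.float32)); print("lid",np.round(c,1),r)
o=box((H>3)&(H<18)&(S>180)&(V>120),555,315,585,350);P=X[o];print("tab",len(P),np.median(P,0).round(4),P.min(0).round(3),P.max(0).round(3))
g=box(V>0,540,272,558,292);print("hub/window z",np.percentile(X[g][:,2],[10,50,90]).round(4))
for n,(u,v) in dict(jar=(348,160),beaker=(466,155),driver=(415,332),tip=(605,200),spare=(166,352),bottle=(181,208),can=(40,235)).items(): print(n,X[int(v*k),int(u*k)].round(3))
```

```text
A [ 0.609 -0.007  0.038] 0.609
B [0.277 0.298 0.035] 0.407
C [ 0.215 -0.262  0.037] 0.34
beam 300 [ 6.139e+02 -4.000e-01] 21.3 152.2 69.9698257446289 0.03571053924083635 [ 6.131e-01 -5.000e-04  3.560e-02] [[539.0, 16.0], [682.0, -36.0], [689.0, -16.0], [546.0, 36.0]]
stem 150 [632.2  47.2] 74.5 28.0 69.82113647460938 0.03495480136838054 [0.6338 0.055  0.035 ] [[606.0, 17.0], [633.0, 7.0], [658.0, 77.0], [632.0, 87.0]]
plate [519.3 273.2] 177.52276611328125 173.8494110107422 80.82189178466797 0.014317596307019533
lidz [0.0624 0.0662 0.0696]
lid [ 512.2 -279.7] 82.36915588378906
tab 107 [ 0.4175 -0.3073  0.0736] [ 0.399 -0.323  0.064] [ 0.435 -0.294  0.082]
hub/window z [0.0621 0.0651 0.0684]
jar [0.761 0.101 0.077]
beaker [ 0.787 -0.137  0.012]
driver [ 0.428 -0.02   0.022]
tip [ 0.671 -0.399  0.057]
spare [0.401 0.462 0.034]
bottle [0.653 0.405 0.148]
can [0.616 0.671 0.133]
```

View pics/cropA.png

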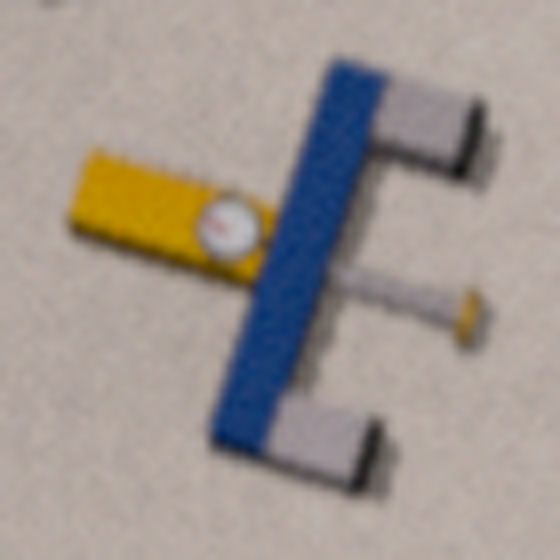

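Of the three candidates, A at top px (405,240) is 0.61 m from the base, B (250,415) is 0.41 m and C (548,440) is 0.34 m. A is the farthest, and the crop shows a yellow stem, dial, blue beam, two soled legs and a brass foot. A is the gauge. It lies at yaw of about 70°, with its origin near (0.596,-0.049).

```bash
cat >> h.py <<'E'
def cur():
    o=get_obs(); return np.array(o["tool_pos"]),Ro.from_euler("xyz",o["ee_rot"])
def chain(wps,start=None):
    p,R=start or cur()
    for q,S in wps:
        q=np.array(q); d=R.inv().apply(q-p); r=(R.inv()*S).as_rotvec()
        print(np.round(d,4).tolist()+np.round(r,3).tolist()); p,R=q,S
def down(yaw): return Ro.from_euler("xyz",[np.pi,0,yaw])
def st():
    o=get_obs(); print({k:np.round(o[k],3).tolist() for k in("time","joint_positions","tool_pos","ee_rot","wrist_force","width","finger_force")})
E
python3 - <<'E'
from h import *
chain([([.337,-.33,.2],down(.64)),([.484,-.142,.2],down(.93)),([.6306,.0447,.15],down(1.218)),([.6306,.0447,.005],down(1.218))])
E
```

```text
[0.2022, -0.1234, 0.0047, -0.002, -0.0, -0.287]
[0.2302, -0.063, -0.0, 0.0, 0.0, -0.29]
[0.2373, 0.0059, 0.05, 0.0, 0.0, -0.288]
[0.0, -0.0, 0.145, 0.0, 0.0, 0.0]
```

Emit:
{"method": "carry_out", "body": {"commands": [[0.04,-0.025,0,0,0,-0.06],[0.08,-0.05,0,0,0,-0.12],[0.12,-0.075,0,0,0,-0.18],[0.16,-0.1,0,0,0,-0.235],[0.202,-0.123,0.004,-0.002,0,-0.287]], "jaw": 1}}

```text
time: 0.6
tool_pos: [0.3378, -0.3294, 0.2016]
ee_rot: [3.139, 0.0, 0.641]
wrist_force: [1.2, -0.7, 0.2]
width: 0.094
finger_force: 0.0
```

Emit:
{"method": "carry_out", "body": {"commands": [[0.046,-0.012,0,0,0,-0.06],[0.092,-0.025,0,0,0,-0.12],[0.138,-0.037,0,0,0,-0.18],[0.184,-0.05,0,0,0,-0.235],[0.23,-0.063,0,0,0,-0.29]]}}

```text
time: 1.1
tool_pos: [0.4846, -0.1412, 0.2009]
ee_rot: [3.14, 0.001, 0.932]
wrist_force: [0.6, -0.7, 0.7]
width: 0.0944
finger_force: 0.0
```

Emit:
{"method": "carry_out", "body": {"commands": [[0.048,0,0.01,0,0,-0.06],[0.096,0,0.02,0,0,-0.12],[0.144,0.002,0.03,0,0,-0.18],[0.19,0.004,0.04,0,0,-0.235],[0.237,0.006,0.05,0,0,-0.288]]}}

```text
time: 1.6
tool_pos: [0.6312, 0.0449, 0.15]
ee_rot: [3.141, 0.002, 1.22]
wrist_force: [-0.3, -0.7, 0.6]
width: 0.094
finger_force: 0.0
```

Run:
```python
from h import *
st(); chain([([.6306,.0447,.06],down(1.218)),([.6306,.0447,.006],down(1.218))])
```

```text
{'time': 1.6, 'joint_positions': [-0.017, 0.287, 1.247, -0.002, 1.607, 0.333], 'tool_pos': [0.631, 0.045, 0.15], 'ee_rot': [3.141, 0.002, 1.22], 'wrist_force': [-0.341, -0.654, 0.594], 'width': 0.094, 'finger_force': 0.0}
[-0.0002, -0.0005, 0.09, 0.001, 0.002, 0.002]
[0.0, -0.0, 0.054, 0.0, 0.0, 0.0]
```

Emit:
{"method": "carry_out", "body": {"commands": [[0,0,0.02,0,0,0],[0,0,0.045,0,0,0],[0,0,0.07,0,0,0],[0,0,0.09,0,0,0],[0,0,0.105,0,0,0]]}}

```text
time: 2.1
tool_pos: [0.6294, 0.0431, 0.0434]
ee_rot: [-3.14, 0.003, 1.218]
wrist_force: [0.4, -0.1, -0.6]
width: 0.0943
finger_force: 0.0
```

Emit:
{"method": "carry_out", "body": {"commands": [[0,0,0.015,0,0,0],[0,0,0.028,0,0,0],[0,0,0.038,0,0,0],[0,0,0.038,0,0,0],[0,0,0.038,0,0,0]]}}

```text
time: 2.6
tool_pos: [0.6311, 0.0429, 0.0084]
ee_rot: [3.139, 0.001, 1.218]
wrist_force: [-0.9, 0.5, -0.2]
width: 0.0943
finger_force: 0.0
```

Emit:
{"method": "carry_out", "body": {"commands": [[0,0,0,0,0,0],[0,0,0,0,0,0],[0,0,0,0,0,0],[0,0,0,0,0,0],[0,0,0,0,0,0]], "jaw": 0}}

```text
time: 3.1
tool_pos: [0.6308, 0.043, 0.0083]
ee_rot: [3.14, 0.001, 1.218]
wrist_force: [0.5, 0.1, -0.0]
width: 0.0573
finger_force: 0.0
```

Emit:
{"method": "carry_out", "body": {"commands": [[0,0,0,0,0,0],[0,0,0,0,0,0],[0,0,0,0,0,0],[0,0,0,0,0,0],[0,0,0,0,0,0]]}}

```text
time: 3.6
tool_pos: [0.6309, 0.0429, 0.0081]
ee_rot: [3.14, 0.001, 1.218]
wrist_force: [1.0, -0.2, -0.3]
width: 0.0298
finger_force: 29.9
```

Run:
```python
from h import *
st()
p,R=cur()
# lift then tilt
S1=R*Ro.from_rotvec([0,.7,0]); S2=R*Ro.from_rotvec([0,1.4,0])
chain([(p+[0,0,.2],R)])
```

```text
{'time': 3.6, 'joint_positions': [-0.021, 0.377, 1.422, -0.002, 1.341, 0.333], 'tool_pos': [0.631, 0.043, 0.008], 'ee_rot': [3.14, 0.001, 1.218], 'wrist_force': [0.996, -0.216, -0.298], 'width': 0.03, 'finger_force': 29.93}
[-0.0003, 0.0004, -0.2, 0.0, 0.0, 0.0]
```

```bash
cat >> h.py <<'E'
def up(phi):
    d=np.array([np.cos(phi),np.sin(phi),0]); u=np.array([0,0,1.]); return Ro.from_matrix(np.column_stack([u,np.cross(d,u),d])),d
from scipy.spatial.transform import Slerp
def seq(p0,R0,p1,R1,n,start=None):
    f=Slerp([0,1],Ro.concatenate([R0,R1])); chain([(p0+(p1-p0)*t,f(t)) for t in np.linspace(0,1,n+1)[1:]],start or (p0,R0))
E
python3 - <<'E'
from h import *
p,R=cur(); p1=p+[0,0,.2]
U,d=up(np.radians(69.8)); seq(p1,R,p1+[-.03,.03,0.03],U,3)
U2,d=up(np.radians(112)); seq(p1+[-.03,.03,.03],U,np.array([.519,.273,.19])+.01*d,U2,2)
E
```

```text
[0.0059, -0.0128, -0.01, 0.001, 0.524, 0.0]
[0.0101, -0.0128, -0.0057, 0.001, 0.524, 0.0]
[0.0116, -0.0128, 0.0001, 0.001, 0.524, 0.0]
[-0.024, -0.0763, 0.0835, 0.368, 0.0, 0.0]
[-0.024, -0.0412, 0.1054, 0.368, 0.0, 0.0]
```

Emit:
{"method": "carry_out", "body": {"commands": [[0,0,-0.02,0,0,0],[0,0,-0.06,0,0,0],[0,0,-0.1,0,0,0],[0,0,-0.15,0,0,0],[0,0,-0.2,0,0,0]]}}

```text
time: 4.1
tool_pos: [0.6293, 0.0435, 0.2077]
ee_rot: [-3.139, 0.002, 1.218]
wrist_force: [1.2, -0.3, -4.2]
width: 0.0298
finger_force: 30.0
```

Emit:
{"method": "carry_out", "body": {"commands": [[0,0,0,0,0.06,0],[0.001,-0.003,-0.002,0,0.16,0],[0.002,-0.006,-0.004,0,0.28,0],[0.004,-0.009,-0.007,0,0.4,0],[0.006,-0.013,-0.01,0,0.524,0]]}}

```text
time: 4.6
tool_pos: [0.6198, 0.0534, 0.2175]
ee_rot: [3.141, -0.526, 1.218]
wrist_force: [-0.3, 0.6, -4.8]
width: 0.03
finger_force: 30.0
```

Emit:
{"method": "carry_out", "body": {"commands": [[0.002,-0.002,-0.001,0,0.105,0],[0.004,-0.005,-0.002,0,0.21,0],[0.006,-0.008,-0.003,0,0.315,0],[0.008,-0.01,-0.004,0,0.42,0],[0.01,-0.013,-0.006,0,0.524,0]]}}

```text
time: 5.1
tool_pos: [0.6094, 0.0627, 0.2267]
ee_rot: [-3.141, -1.048, 1.217]
wrist_force: [0.3, 0.4, -4.1]
width: 0.0299
finger_force: 30.0
```

Emit:
{"method": "carry_out", "body": {"commands": [[0.002,-0.002,0,0,0.105,0],[0.004,-0.005,0,0,0.21,0],[0.006,-0.008,0,0,0.315,0],[0.008,-0.01,0,0,0.42,0],[0.012,-0.013,0,0,0.524,0]]}}

```text
time: 5.6
tool_pos: [0.5997, 0.073, 0.2366]
ee_rot: [-1.108, -1.57, -0.817]
wrist_force: [0.2, 0.4, -3.7]
width: 0.0301
finger_force: 30.0
```

Run:
```python
from h import *
st()
p,R=cur()
U2,d=up(np.radians(112)); seq(p,R,np.array([.519,.273,.19])+.01*d,U2,2)
```

```text
{'time': 5.6, 'joint_positions': [-0.596, 0.356, 1.738, 1.449, 1.78, -0.535], 'tool_pos': [0.6, 0.073, 0.237], 'ee_rot': [-1.108, -1.57, -0.817], 'wrist_force': [0.243, 0.421, -3.72], 'width': 0.03, 'finger_force': 30.001}
[-0.0234, -0.0759, 0.0835, 0.369, -0.0, -0.0]
[-0.0234, -0.0406, 0.1052, 0.369, -0.0, -0.0]
```

Upright now. I'll carry it over the plate and look.

Emit:
{"method": "carry_out", "body": {"commands": [[-0.003,-0.012,0.014,0.05,0,0],[-0.008,-0.027,0.03,0.13,0,0],[-0.014,-0.043,0.047,0.21,0,0],[-0.019,-0.06,0.065,0.29,0,0],[-0.023,-0.076,0.083,0.369,0,0]]}}

```text
time: 6.1
tool_pos: [0.5568, 0.179, 0.2145]
ee_rot: [2.97, -1.565, 1.764]
wrist_force: [0.3, 0.8, -4.0]
width: 0.0297
finger_force: 30.0
```

Emit:
{"method": "carry_out", "body": {"commands": [[-0.005,-0.01,0.025,0.08,0,0],[-0.01,-0.02,0.05,0.16,0,0],[-0.015,-0.03,0.075,0.25,0,0],[-0.02,-0.036,0.095,0.32,0,0],[-0.023,-0.041,0.105,0.369,0,0]]}}

```text
time: 6.6
tool_pos: [0.5139, 0.2842, 0.1915]
ee_rot: [3.038, -1.566, 2.066]
wrist_force: [0.3, -0.7, -3.7]
width: 0.0297
finger_force: 30.0
```

Emit:
{"method": "carry_out", "body": {"commands": [[0,0,0,0,0,0],[0,0,0,0,0,0],[0,0,0,0,0,0],[0,0,0,0,0,0],[0,0,0,0,0,0]]}}

```text
time: 7.1
tool_pos: [0.5151, 0.281, 0.1926]
ee_rot: [2.474, -1.569, 2.621]
wrist_force: [0.6, -0.5, -3.8]
width: 0.0297
finger_force: 30.0
```

Run:
```python
from h import *
st(); save("b")
s=load("b","side"); print()
im=s["img"][130:330,110:310,::-1]; t=load("b","top")["img"][110:260,80:280,::-1]
a=cv2.resize(im,(600,600)); cv2.imwrite("pics/b1.png",a)
X=cloud(s); hsv=cv2.cvtColor(s["img"],cv2.COLOR_RGB2HSV); H,S,V=[hsv[...,i].astype(int) for i in range(3)]
ok=np.isfinite(X[...,0])&(X[...,1]>.15)&(X[...,1]<.40)&(X[...,2]>.03)&(X[...,0]>.38)&(X[...,0]<.68)
blue=ok&(H>100)&(H<130)&(S>150)
P=X[blue]; c=P.mean(0); w,v=np.linalg.eigh(np.cov((P-c).T)); print(len(P),c,v[:,2],P.min(0),P.max(0))
```

```text
{'time': 7.1, 'joint_positions': [-0.156, 0.605, 1.467, 1.289, 2.037, -0.571], 'tool_pos': [0.515, 0.281, 0.193], 'ee_rot': [2.474, -1.569, 2.621], 'wrist_force': [0.578, -0.48, -3.807], 'width': 0.03, 'finger_force': 30.0}

2 [0.65715517 0.39974395 0.14932191] [ 0.99358682 -0.03726742 -0.10675374] [0.65385121 0.39962003 0.14896693] [0.66045913 0.39986788 0.1496769 ]
```

View pics/b1.png

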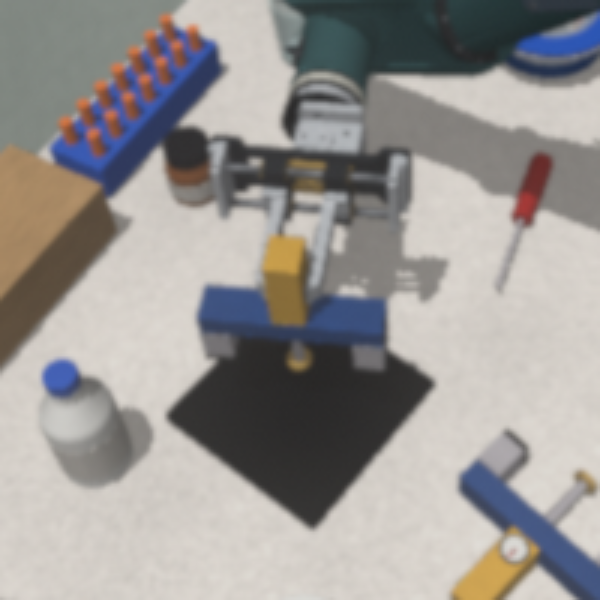

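The crop shows the gauge held upright above the plate: stem at (287,280), beam from (200,305) to (385,320), foot at (298,358). I'll check its tilt numerically.

```bash
cat >> h.py <<'E'
def tilt(s,lo,hi):
    X=cloud(s); hsv=cv2.cvtColor(s["img"],cv2.COLOR_RGB2HSV); H,S,V=[hsv[...,i].astype(int) for i in range(3)]
    ok=np.all(np.isfinite(X)&(X>lo)&(X<hi),axis=2)
    for n,m in(("yel",(H>12)&(H<32)&(S>110)),("blue",(H>100)&(H<130)&(S>100))):
        P=X[ok&m]
        if len(P)<20: print(n,len(P)); continue
        zt=np.percentile(P[:,2],97); top=P[P[:,2]>zt-.006]
        print(n,len(P),"ztop",zt.round(4),"topmean",top.mean(0).round(4))
        F=P[P[:,2]<zt-.012]; best=0;rng=np.random.default_rng(0)
        for _ in range(400):
            a=F[rng.choice(len(F),3,False)]; nn=np.cross(a[1]-a[0],a[2]-a[0]); L=np.linalg.norm(nn)
            if L<1e-6: continue
            nn/=L; i=abs((F-a[0])@nn)<.003
            if i.sum()>best: best=i.sum(); I=i
        G=F[I]; c=G.mean(0); w,v=np.linalg.eigh(np.cov((G-c).T)); nv=v[:,0]; nv*=np.sign(nv[1]); print("  face",best,"n",nv.round(3),"c",c.round(4),"long",v[:,2].round(3))
E
python3 - <<'E'
from h import *
tilt(load("b","side"),[.38,.15,.03],[.68,.40,.3])
E
```

```text
yel 368 ztop 0.2412 topmean [0.5164 0.2739 0.2392]
  face 170 n [-0.401  0.914 -0.051] c [0.5106 0.2869 0.1895] long [-0.027  0.044  0.999]
blue 632 ztop 0.1644 topmean [0.5121 0.2741 0.1616]
  face 96 n [-0.377  0.925 -0.042] c [0.4962 0.2817 0.1473] long [-0.926 -0.377  0.008]
```

Emit:
{"method": "carry_out", "body": {"commands": [[-0.015,0,0,0,0,0],[-0.035,0,0,0,0,0],[-0.052,0,0,0,0,0],[-0.063,0,0,0,0,0],[-0.069,0,0,0,0,0]]}}

```text
time: 7.7
tool_pos: [0.5145, 0.2818, 0.122]
ee_rot: [-1.052, -1.569, -0.134]
wrist_force: [-0.4, 0.8, -2.9]
width: 0.03
finger_force: 30.0
```

Emit:
{"method": "carry_out", "body": {"commands": [[-0.001,0,0,0,0,0],[-0.002,0,0,0,0,0],[-0.003,0,0,0,0,0],[-0.004,0,0,0,0,0],[-0.005,0,0,0,0,0]]}}

```text
time: 8.2
tool_pos: [0.5151, 0.2819, 0.1188]
ee_rot: [2.182, -1.568, 2.916]
wrist_force: [0.0, 0.5, -2.4]
width: 0.0297
finger_force: 30.0
```

Run:
```python
from h import *
st();save("c");tilt(load("c","side"),[.38,.15,.02],[.68,.40,.3])
```

```text
{'time': 8.2, 'joint_positions': [-0.154, 0.72, 1.467, 1.237, 2.002, -0.692], 'tool_pos': [0.515, 0.282, 0.119], 'ee_rot': [2.182, -1.568, 2.916], 'wrist_force': [0.001, 0.509, -2.449], 'width': 0.03, 'finger_force': 30.0}
yel 308 ztop 0.168 topmean [0.5165 0.2742 0.1656]
  face 134 n [-0.392  0.92  -0.02 ] c [0.5107 0.2882 0.1232] long [-0.005  0.02   1.   ]
blue 588 ztop 0.0914 topmean [0.5156 0.2762 0.0891]
  face 89 n [-0.374  0.927 -0.033] c [0.5072 0.2869 0.0743] long [-0.927 -0.374 -0.018]
```

Emit:
{"method": "carry_out", "body": {"commands": [[-0.0005,0,0,0,0,0],[-0.001,0,0,0,0,0],[-0.0015,0,0,0,0,0],[-0.002,0,0,0,0,0],[-0.002,0,0,0,0,0]]}}

```text
time: 8.8
tool_pos: [0.515, 0.2818, 0.1163]
ee_rot: [2.415, -1.569, 2.683]
wrist_force: [0.0, 0.2, -2.3]
width: 0.0299
finger_force: 30.0
```

Emit:
{"method": "carry_out", "body": {"commands": [[-0.0005,0,0,0,0,0],[-0.001,0,0,0,0,0],[-0.0015,0,0,0,0,0],[-0.002,0,0,0,0,0],[-0.002,0,0,0,0,0]]}}

```text
time: 9.3
tool_pos: [0.5149, 0.2818, 0.1142]
ee_rot: [2.507, -1.569, 2.59]
wrist_force: [0.6, -0.1, -3.2]
width: 0.03
finger_force: 30.0
```

Run:
```python
from h import *
st()
```

```text
{'time': 9.3, 'joint_positions': [-0.154, 0.727, 1.467, 1.234, 2.0, -0.698], 'tool_pos': [0.515, 0.282, 0.114], 'ee_rot': [2.507, -1.569, 2.59], 'wrist_force': [0.641, -0.093, -3.187], 'width': 0.03, 'finger_force': 30.001}
```

Emit:
{"method": "carry_out", "body": {"commands": [[-0.0005,0,0,0,0,0],[-0.001,0,0,0,0,0],[-0.001,0,0,0,0,0],[-0.001,0,0,0,0,0],[-0.001,0,0,0,0,0]]}}

```text
time: 9.8
tool_pos: [0.5149, 0.2818, 0.1133]
ee_rot: [2.432, -1.569, 2.665]
wrist_force: [0.3, -0.5, -2.4]
width: 0.0299
finger_force: 30.0
```

Emit:
{"method": "carry_out", "body": {"commands": [[-0.0005,0,0,0,0,0],[-0.001,0,0,0,0,0],[-0.001,0,0,0,0,0],[-0.001,0,0,0,0,0],[-0.001,0,0,0,0,0]]}}

```text
time: 10.3
tool_pos: [0.5149, 0.2818, 0.1123]
ee_rot: [2.432, -1.569, 2.665]
wrist_force: [0.4, 0.2, -1.9]
width: 0.0298
finger_force: 30.0
```

Emit:
{"method": "carry_out", "body": {"commands": [[-0.0005,0,0,0,0,0],[-0.001,0,0,0,0,0],[-0.001,0,0,0,0,0],[-0.001,0,0,0,0,0],[-0.001,0,0,0,0,0]]}}

```text
time: 10.8
tool_pos: [0.5149, 0.2818, 0.1116]
ee_rot: [2.146, -1.569, 2.951]
wrist_force: [0.3, 0.5, -1.0]
width: 0.0298
finger_force: 30.0
```

Emit:
{"method": "carry_out", "body": {"commands": [[-0.0005,0,0,0,0,0],[-0.001,0,0,0,0,0],[-0.001,0,0,0,0,0],[-0.001,0,0,0,0,0],[-0.001,0,0,0,0,0]]}}

```text
time: 11.3
tool_pos: [0.5151, 0.2818, 0.1115]
ee_rot: [1.486, -1.568, -2.671]
wrist_force: [0.6, 1.1, 5.1]
width: 0.03
finger_force: 30.0
```

Emit:
{"method": "carry_out", "body": {"commands": [[-0.0005,0,0,0,0,0],[-0.001,0,0,0,0,0],[-0.001,0,0,0,0,0],[-0.001,0,0,0,0,0],[-0.001,0,0,0,0,0]]}}

```text
time: 11.8
tool_pos: [0.5151, 0.2817, 0.1115]
ee_rot: [1.155, -1.567, -2.341]
wrist_force: [1.5, 0.2, 8.6]
width: 0.0298
finger_force: 30.0
```

Run:
```python
from h import *
st();save("d");tilt(load("d","side"),[.38,.15,.02],[.68,.40,.3])
```

```text
{'time': 11.8, 'joint_positions': [-0.154, 0.734, 1.465, 1.234, 2.001, -0.706], 'tool_pos': [0.515, 0.282, 0.111], 'ee_rot': [1.155, -1.567, -2.341], 'wrist_force': [1.499, 0.236, 8.561], 'width': 0.03, 'finger_force': 30.019}
yel 311 ztop 0.1606 topmean [0.5168 0.2739 0.1584]
  face 135 n [-0.373  0.928  0.008] c [0.5103 0.2879 0.1173] long [-0.01  -0.013  1.   ]
blue 577 ztop 0.0837 topmean [0.5116 0.2739 0.0815]
  face 77 n [-0.377  0.926  0.006] c [0.5042 0.2857 0.067 ] long [-0.926 -0.376 -0.011]
```

Emit:
{"method": "carry_out", "body": {"commands": [[0.001,0,0,0,0,0],[0.001,0,0,0,0,0],[0.001,0,0,0,0,0],[0.001,0,0,0,0,0],[0.001,0,0,0,0,0]]}}

```text
time: 12.4
tool_pos: [0.515, 0.2818, 0.1115]
ee_rot: [1.466, -1.568, -2.651]
wrist_force: [0.9, 0.5, 6.8]
width: 0.0298
finger_force: 30.0
```

Emit:
{"method": "carry_out", "body": {"commands": [[0,0,0,0,0,0],[0,0,0,0,0,0],[0,0,0,0,0,0],[0,0,0,0,0,0],[0,0,0,0,0,0]], "jaw": 1}}

```text
time: 12.9
tool_pos: [0.5148, 0.2818, 0.11]
ee_rot: [2.823, -1.569, 2.274]
wrist_force: [0.4, 0.7, 0.3]
width: 0.0664
finger_force: 0.0
```

Emit:
{"method": "carry_out", "body": {"commands": [[0,0,0,0,0,0],[0,0,0,0,0,0],[0,0,0,0,0,0],[0,0,-0.002,0,0,0],[0,0,-0.005,0,0,0]]}}

```text
time: 13.4
tool_pos: [0.5167, 0.2771, 0.1104]
ee_rot: [2.458, -1.569, 2.639]
wrist_force: [0.4, -0.6, 0.0]
width: 0.0942
finger_force: 0.0
```

Emit:
{"method": "carry_out", "body": {"commands": [[0,0,-0.015,0,0,0],[0,0,-0.035,0,0,0],[0,0,-0.06,0,0,0],[0,0,-0.085,0,0,0],[0,0,-0.11,0,0,0]]}}

```text
time: 13.9
tool_pos: [0.5591, 0.1726, 0.1105]
ee_rot: [2.412, -1.569, 2.684]
wrist_force: [0.1, 0.6, -0.0]
width: 0.0937
finger_force: 0.0
```

Run:
```python
from h import *
st();save("e");s=load("e","side");tilt(s,[.38,.15,.02],[.68,.40,.3])
tilt(load("e","top"),[.40,.15,.02],[.64,.40,.3])
cv2.imwrite("pics/e1.png",cv2.resize(s["img"][130:330,110:310,::-1],(600,600)))
```

```text
{'time': 13.9, 'joint_positions': [-0.298, 0.826, 1.291, 1.17, 2.138, -0.667], 'tool_pos': [0.559, 0.173, 0.11], 'ee_rot': [2.412, -1.569, 2.684], 'wrist_force': [0.105, 0.623, -0.026], 'width': 0.094, 'finger_force': 0.0}
yel 316 ztop 0.1605 topmean [0.5174 0.2759 0.1581]
  face 136 n [-0.395  0.919 -0.006] c [0.5103 0.2887 0.1173] long [0.02  0.016 1.   ]
blue 565 ztop 0.0834 topmean [0.514  0.275  0.0812]
  face 57 n [-0.373  0.924 -0.078] c [0.4987 0.2837 0.0675] long [-0.927 -0.376 -0.016]
yel 211 ztop 0.16 topmean [0.5184 0.2699 0.157 ]
  face 71 n [0.91  0.414 0.   ] c [0.506  0.2645 0.1153] long [-0.031  0.068  0.997]
blue 472 ztop 0.0835 topmean [0.5145 0.2698 0.0803]
  face 23 n [-0.371  0.928  0.025] c [0.5166 0.2521 0.0627] long [-0.929 -0.371 -0.012]
```

View pics/e1.png

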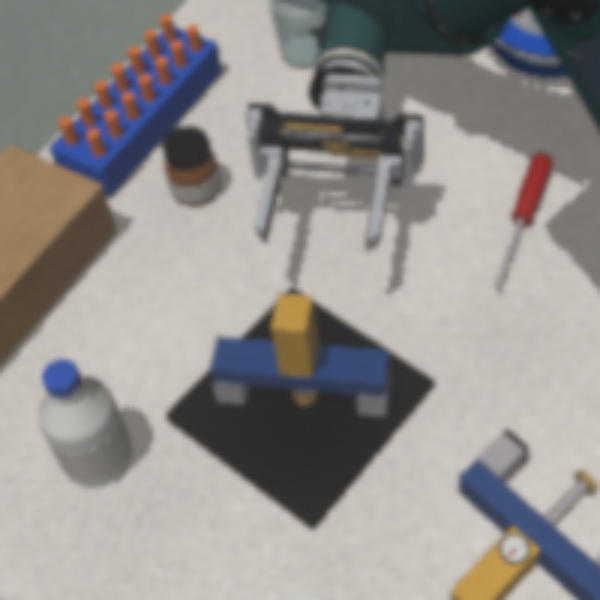

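The gauge stands free and upright in the middle of the plate (stem at (295,330) in the crop, both feet on the black). Its top is at 157 mm, as expected. Next is the lid.

Run:
```python
from h import *
p,R=cur(); D=R*Ro.from_rotvec([0,-1.57,0]); p1=np.array([.56,.05,.24]); D=down(D.as_euler("xyz")[2]); print(D.as_euler("xyz"))
seq(p,R,p1,D,3)
seq(p1,D,np.array([.414,-.308,.17]),down(.283),4)
```

```text
[-3.14159265  0.          1.95094418]
[0.0431, -0.015, -0.0375, 0.001, -0.523, 0.001]
[0.0186, -0.015, -0.054, 0.001, -0.523, 0.001]
[-0.0108, -0.0151, -0.0561, 0.001, -0.523, 0.001]
[-0.0696, -0.0671, 0.0175, 0.0, -0.0, 0.417]
[-0.0908, -0.0332, 0.0175, -0.0, -0.0, 0.417]
[-0.0964, 0.0064, 0.0175, -0.0, -0.0, 0.417]
[-0.0856, 0.0449, 0.0175, -0.0, -0.0, 0.417]
```

Emit:
{"method": "carry_out", "body": {"commands": [[0.009,-0.003,-0.008,0,-0.1,0],[0.018,-0.006,-0.015,0,-0.2,0],[0.027,-0.009,-0.023,0,-0.31,0],[0.035,-0.012,-0.03,0,-0.42,0],[0.043,-0.015,-0.038,0,-0.523,0]]}}

```text
time: 14.5
tool_pos: [0.5587, 0.1332, 0.1543]
ee_rot: [3.138, -1.042, 1.958]
wrist_force: [0.4, 0.4, -0.1]
width: 0.0941
finger_force: 0.0
```

Emit:
{"method": "carry_out", "body": {"commands": [[0.004,-0.003,-0.011,0,-0.105,0],[0.008,-0.006,-0.022,0,-0.21,0],[0.012,-0.009,-0.033,0,-0.315,0],[0.015,-0.012,-0.044,0,-0.42,0],[0.019,-0.015,-0.054,0,-0.523,0]]}}

```text
time: 15.0
tool_pos: [0.5586, 0.0932, 0.198]
ee_rot: [3.14, -0.519, 1.956]
wrist_force: [-0.5, 0.2, -0.4]
width: 0.094
finger_force: 0.0
```

Emit:
{"method": "carry_out", "body": {"commands": [[-0.002,-0.003,-0.011,0,-0.105,0],[-0.004,-0.006,-0.022,0,-0.21,0],[-0.006,-0.009,-0.033,0,-0.315,0],[-0.008,-0.012,-0.044,0,-0.42,0],[-0.011,-0.015,-0.056,0,-0.523,0]]}}

```text
time: 15.5
tool_pos: [0.5585, 0.0532, 0.2412]
ee_rot: [3.14, 0.004, 1.955]
wrist_force: [0.2, -0.1, -0.2]
width: 0.0935
finger_force: 0.0
```

Emit:
{"method": "carry_out", "body": {"commands": [[-0.014,-0.013,0.003,0,0,0.083],[-0.028,-0.027,0.007,0,0,0.167],[-0.042,-0.04,0.01,0,0,0.25],[-0.056,-0.054,0.014,0,0,0.333],[-0.07,-0.067,0.018,0,0,0.417]]}}

```text
time: 16.0
tool_pos: [0.522, -0.037, 0.2217]
ee_rot: [3.142, -0.001, 1.535]
wrist_force: [-0.3, 0.5, 1.1]
width: 0.0941
finger_force: 0.0
```

Emit:
{"method": "carry_out", "body": {"commands": [[-0.018,-0.007,0.003,0,0,0.083],[-0.036,-0.013,0.007,0,0,0.167],[-0.054,-0.02,0.01,0,0,0.25],[-0.072,-0.026,0.014,0,0,0.333],[-0.091,-0.033,0.018,0,0,0.417]]}}

```text
time: 16.5
tool_pos: [0.4862, -0.1268, 0.2036]
ee_rot: [-3.141, -0.001, 1.118]
wrist_force: [-0.0, 0.8, 0.1]
width: 0.0939
finger_force: 0.0
```

Emit:
{"method": "carry_out", "body": {"commands": [[-0.019,0.001,0.003,0,0,0.083],[-0.038,0.002,0.007,0,0,0.167],[-0.057,0.004,0.01,0,0,0.25],[-0.076,0.005,0.014,0,0,0.333],[-0.096,0.006,0.018,0,0,0.417]]}}

```text
time: 17.0
tool_pos: [0.45, -0.2158, 0.1855]
ee_rot: [-3.141, -0.001, 0.701]
wrist_force: [-0.4, -1.0, 0.1]
width: 0.094
finger_force: 0.0
```

Run:
```python
from h import *
st(); chain([([.414,-.308,.15],down(.283)),([.414,-.308,.05],down(.283))])
```

```text
{'time': 17.0, 'joint_positions': [-0.562, -0.022, 1.522, 0.001, 1.642, 0.308], 'tool_pos': [0.45, -0.216, 0.185], 'ee_rot': [-3.141, -0.001, 0.701], 'wrist_force': [-0.407, -0.99, 0.061], 'width': 0.094, 'finger_force': 0.0}
[-0.087, 0.0473, 0.0353, -0.001, -0.001, 0.418]
[0.0, -0.0, 0.1, 0.0, 0.0, 0.0]
```

Emit:
{"method": "carry_out", "body": {"commands": [[-0.017,0.009,0.007,0,0,0.083],[-0.034,0.018,0.014,0,0,0.167],[-0.052,0.028,0.021,0,0,0.25],[-0.07,0.038,0.028,0,0,0.333],[-0.087,0.047,0.035,0,0,0.418]]}}

```text
time: 17.5
tool_pos: [0.4141, -0.3081, 0.1502]
ee_rot: [-3.14, -0.001, 0.283]
wrist_force: [0.3, -0.0, -0.2]
width: 0.094
finger_force: 0.0
```

Emit:
{"method": "carry_out", "body": {"commands": [[0,0,0.015,0,0,0],[0,0,0.04,0,0,0],[0,0,0.07,0,0,0],[0,0,0.09,0,0,0],[0,0,0.1,0,0,0]]}}

```text
time: 18.0
tool_pos: [0.4136, -0.3049, 0.0473]
ee_rot: [-3.136, 0.001, 0.289]
wrist_force: [-0.3, 0.9, 0.3]
width: 0.0938
finger_force: 0.0
```

Emit:
{"method": "carry_out", "body": {"commands": [[0,0,0,0,0,0],[0,0,0,0,0,0],[0,0,0,0,0,0],[0,0,0,0,0,0],[0,0,0,0,0,0]], "jaw": 0}}

```text
time: 18.5
tool_pos: [0.4154, -0.3076, 0.0515]
ee_rot: [3.141, -0.002, 0.287]
wrist_force: [0.1, 0.4, 0.5]
width: 0.0575
finger_force: 0.0
```

Emit:
{"method": "carry_out", "body": {"commands": [[0,0,0,0,0,0],[0,0,0,0,0,0],[0,0,0,0,0,0],[0,0,0,0,0,0],[0,0,0,0,0,0]]}}

```text
time: 19.0
tool_pos: [0.4149, -0.3074, 0.0505]
ee_rot: [-3.141, -0.001, 0.287]
wrist_force: [0.8, -0.5, -0.9]
width: 0.0275
finger_force: 30.0
```

Run:
```python
from h import *
st();save("f");X=cloud(load("f","side")); X2=cloud(load("f","top"))
# free bench check for lid target
for c in ([.36,-.46],[.34,-.44],[.36,-.44]):
    for Y in (X,X2):
        m=np.hypot(Y[...,0]-c[0],Y[...,1]-c[1])<.1; print(c,m.sum(),np.nanpercentile(Y[m][:,2],[50,90,99]).round(3) if m.sum() else 0)
```

```text
{'time': 19.0, 'joint_positions': [-0.748, 0.097, 1.675, 0.001, 1.37, 0.536], 'tool_pos': [0.415, -0.307, 0.051], 'ee_rot': [-3.141, -0.001, 0.287], 'wrist_force': [0.826, -0.485, -0.863], 'width': 0.028, 'finger_force': 29.97}
[0.36, -0.46] 1210 [0.001 0.004 0.006]
[0.36, -0.46] 1900 [0.    0.004 0.008]
[0.34, -0.44] 1389 [0.001 0.004 0.007]
[0.34, -0.44] 2079 [0.    0.004 0.439]
[0.36, -0.44] 1246 [0.002 0.004 0.438]
[0.36, -0.44] 1877 [0.001 0.006 0.444]
```

Emit:
{"method": "carry_out", "body": {"commands": [[0,0,-0.006,0,0,0],[0,0,-0.014,0,0,0],[0,0,-0.026,0,0,0],[0,0,-0.042,0,0,0],[0,0,-0.06,0,0,0]]}}

```text
time: 19.6
tool_pos: [0.4147, -0.3071, 0.1116]
ee_rot: [-3.141, -0.001, 0.287]
wrist_force: [-0.4, 0.0, -1.3]
width: 0.0276
finger_force: 30.0
```

Run:
```python
from h import *
st();save("g")
for n in("side","top"):
    s=load("g",n);X=cloud(s); hsv=cv2.cvtColor(s["img"],cv2.COLOR_RGB2HSV); H,S,V=[hsv[...,i].astype(int) for i in range(3)]
    ok=np.all(np.isfinite(X)&(X>[.38,-.4,.085])&(X<[.62,-.17,.16]),axis=2)&(H>100)&(H<130)&(S>110)
    P=X[ok]; A=np.c_[P[:,:2]-[.512,-.28],np.ones(len(P))]; k=np.linalg.lstsq(A,P[:,2],rcond=None)[0]; print(n,len(P),k.round(4), P[:,2].std())
```

```text
{'time': 19.6, 'joint_positions': [-0.748, 0.05, 1.598, 0.001, 1.494, 0.536], 'tool_pos': [0.415, -0.307, 0.112], 'ee_rot': [-3.141, -0.001, 0.287], 'wrist_force': [-0.38, 0.022, -1.319], 'width': 0.028, 'finger_force': 29.969}
side 661 [-0.0062 -0.0012  0.1276] 0.001902720198115624
top 1086 [-0.0053 -0.0058  0.1309] 0.0026125354179716326
```

Emit:
{"method": "carry_out", "body": {"commands": [[-0.03,0.02,0,0,0,0],[-0.07,0.046,0,0,0,0],[-0.112,0.074,0,0,0,0],[-0.15,0.1,0,0,0,0],[-0.18,0.12,0,0,0,0]]}}

```text
time: 20.2
tool_pos: [0.2741, -0.4749, 0.1098]
ee_rot: [-3.141, -0.0, 0.285]
wrist_force: [-0.6, 0.3, -1.4]
width: 0.0274
finger_force: 30.0
```

Emit:
{"method": "carry_out", "body": {"commands": [[-0.01,0.005,0.005,0,0,0],[-0.016,0.01,0.02,0,0,0],[-0.016,0.01,0.04,0,0,0],[-0.016,0.01,0.06,0,0,0],[-0.016,0.01,0.075,0,0,0]]}}

```text
time: 20.7
tool_pos: [0.2641, -0.485, 0.0323]
ee_rot: [-3.137, -0.001, 0.288]
wrist_force: [0.5, -0.6, -2.1]
width: 0.0277
finger_force: 30.0
```

Run:
```python
from h import *
st()
```

```text
{'time': 20.7, 'joint_positions': [-1.176, 0.194, 1.603, 0.002, 1.349, 0.106], 'tool_pos': [0.264, -0.485, 0.032], 'ee_rot': [-3.137, -0.001, 0.288], 'wrist_force': [0.535, -0.558, -2.083], 'width': 0.028, 'finger_force': 29.969}
```

Emit:
{"method": "carry_out", "body": {"commands": [[0,0,0.008,0,0,0],[0,0,0.015,0,-0.01,0],[0,0,0.02,0,-0.02,0],[0,0,0.023,0,-0.03,0],[0,0,0.025,0,-0.04,0]]}}

```text
time: 21.2
tool_pos: [0.2641, -0.4876, 0.0106]
ee_rot: [3.141, 0.04, 0.287]
wrist_force: [0.4, -0.2, -1.4]
width: 0.0278
finger_force: 30.0
```

Emit:
{"method": "carry_out", "body": {"commands": [[0,0,0.001,0,0,0],[0,0,0.002,0,0,0],[0,0,0.003,0,0,0],[0,0,0.003,0,0,0],[0,0,0.003,0,0,0]]}}

```text
time: 21.7
tool_pos: [0.2635, -0.4874, 0.0073]
ee_rot: [-3.141, 0.039, 0.287]
wrist_force: [-1.0, -0.5, -2.0]
width: 0.0276
finger_force: 30.0
```

Emit:
{"method": "carry_out", "body": {"commands": [[0,0,0.001,0,0,0],[0,0,0.002,0,0,0],[0,0,0.003,0,0,0],[0,0,0.004,0,0,0],[0,0,0.004,0,0,0]]}}

```text
time: 22.2
tool_pos: [0.2634, -0.4872, 0.0029]
ee_rot: [-3.14, 0.039, 0.287]
wrist_force: [0.2, -0.2, -1.2]
width: 0.0276
finger_force: 30.0
```

Emit:
{"method": "carry_out", "body": {"commands": [[0,0,0,0,0,0],[0,0,0,0,0,0],[0,0,0,0,0,0],[0,0,0,0,0,0],[0,0,0,0,0,0]], "jaw": 1}}

```text
time: 22.7
tool_pos: [0.2635, -0.4875, 0.0034]
ee_rot: [-3.141, 0.039, 0.287]
wrist_force: [-0.0, 0.2, -0.2]
width: 0.0646
finger_force: 0.0
```

Emit:
{"method": "carry_out", "body": {"commands": [[0,0,0,0,0,0],[0,0,0,0,0,0],[0,0,0,0,0,0],[0,0,-0.005,0,0,0],[0,0,-0.015,0,0,0]]}}

```text
time: 23.2
tool_pos: [0.2637, -0.4865, 0.0179]
ee_rot: [-3.139, 0.039, 0.287]
wrist_force: [-0.2, 0.1, 0.5]
width: 0.094
finger_force: 0.0
```

Emit:
{"method": "carry_out", "body": {"commands": [[0,0,-0.03,0,0,0],[0,0,-0.07,0,0,0],[0,0,-0.12,0,0.02,0],[0,0,-0.16,0,0.04,0],[0,0,-0.2,0,0.04,0]]}}

```text
time: 23.7
tool_pos: [0.2713, -0.4853, 0.2215]
ee_rot: [3.14, -0.001, 0.286]
wrist_force: [0.2, -0.9, -0.5]
width: 0.0939
finger_force: 0.0
```

Run:
```python
from h import *
st();save("i")
for n in("side","top"):
    s=load("i",n);X=cloud(s); hsv=cv2.cvtColor(s["img"],cv2.COLOR_RGB2HSV); H,S,V=[hsv[...,i].astype(int) for i in range(3)]
    fin=np.isfinite(X)
    ok=np.all(fin&(X>[.24,-.58,.003])&(X<[.48,-.35,.04]),axis=2)&(H>100)&(H<130)&(S>110)
    P=X[ok]; c,r=cv2.minEnclosingCircle((P[:,:2]*1000).astype(np.float32));A=np.c_[P[:,:2]-P[:,:2].mean(0),np.ones(len(P))]; k=np.linalg.lstsq(A,P[:,2],rcond=None)[0]; print(n,len(P),np.round(c),r,k.round(4))
    # tub: rim ring heights .05-.068 around (.512,-.28)
    rr=np.hypot(X[...,0]-.512,X[...,1]+.28); 
    P=X[fin.all(2)&(rr<.1)&(X[...,2]>.055)&(X[...,2]<.066)]; 
    if len(P)>50: c,r=cv2.minEnclosingCircle((P[:,:2]*1000).astype(np.float32)); print(" rim",len(P),np.round(c,1),r,P.mean(0).round(4))
    h=X[fin.all(2)&(rr<.02)]; print(" hub",len(h),np.median(h[:,2]) if len(h) else 0)
s=load("i","top"); cv2.imwrite("pics/i1.png",cv2.resize(s["img"][110:340,190:490,::-1],(780,598)))
```

```text
{'time': 23.7, 'joint_positions': [-1.164, 0.096, 1.329, 0.001, 1.714, 0.121], 'tool_pos': [0.271, -0.485, 0.222], 'ee_rot': [3.14, -0.001, 0.286], 'wrist_force': [0.193, -0.864, -0.489], 'width': 0.094, 'finger_force': 0.0}
side 536 [ 362. -454.] 84.42489624023438 [-0.0028  0.002   0.0122]
 rim 781 [ 512.7 -280.2] 87.20866394042969 [ 0.5105 -0.2752  0.0612]
 hub 74 0.051476462635566295
top 1171 [ 361. -460.] 83.27783966064453 [ 0.0015 -0.0024  0.0112]
 rim 1355 [ 514.4 -281. ] 84.3913345336914 [ 0.5132 -0.2807  0.0601]
 hub 142 0.04930501840805009
```

View pics/i1.png

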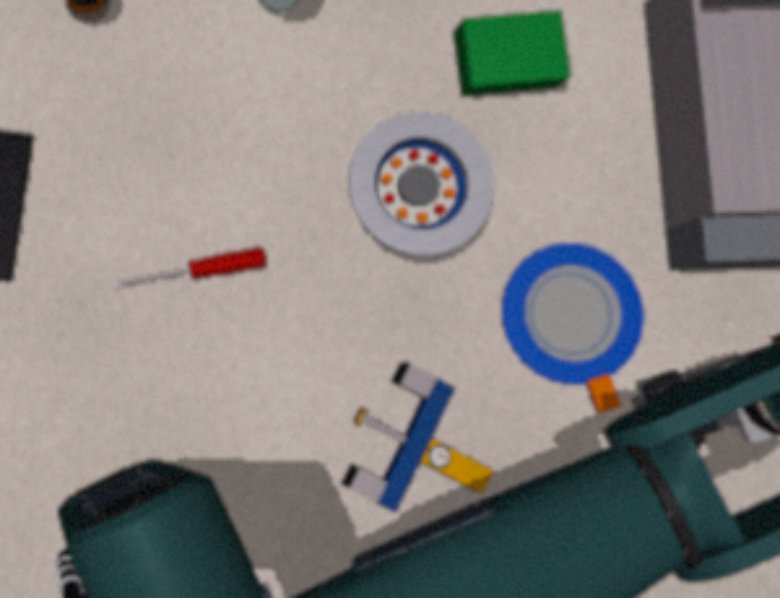

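The view shows the lid flat on the bench, window up, at crop (572,312) = (0.361,-0.460), 235 mm from the tub. The open tub is at (422,185), with its centre near (0.513,-0.281) and the hub about 10 mm below the rim. The bystanders haven't moved. Back to the gauge.

Run:
```python
from h import *
p,R=cur(); p1=np.array([.56,.05,.24]); D=down(1.951)
U,d=up(1.951); print(d); p3=np.array([.5183,.2724,.113])+.01*d; p2=p3-.12*d; print(p2,p3)
seq(p,R,p1,D,4); print(); seq(p1,D,p2,U,3)
```

```text
[-0.37110961  0.92858907  0.        ]
[0.55912206 0.1702552  0.113     ] [0.5145889  0.28168589 0.113     ]
[0.1069, -0.1087, -0.0045, 0.003, 0.002, -0.416]
[0.1417, -0.0562, -0.0039, 0.003, 0.002, -0.416]
[0.1524, 0.0058, -0.0034, 0.003, 0.002, -0.416]
[0.137, 0.0669, -0.0032, 0.003, 0.002, -0.416]

[0.0373, 0.0146, 0.0423, 0.0, 0.524, 0.0]
[0.0112, 0.0146, 0.0553, 0.0, 0.524, 0.0]
[-0.018, 0.0146, 0.0535, 0.0, 0.524, -0.0]
```

Emit:
{"method": "carry_out", "body": {"commands": [[0.021,-0.022,-0.001,0,0,-0.083],[0.042,-0.044,-0.002,0,0,-0.167],[0.064,-0.065,-0.003,0,0,-0.25],[0.086,-0.087,-0.004,0,0,-0.333],[0.107,-0.109,-0.005,0,0,-0.416]]}}

```text
time: 24.3
tool_pos: [0.3437, -0.349, 0.2232]
ee_rot: [-3.141, -0.001, 0.706]
wrist_force: [-0.3, -0.3, 0.7]
width: 0.0939
finger_force: 0.0
```

Emit:
{"method": "carry_out", "body": {"commands": [[0.028,-0.011,-0.001,0,0,-0.083],[0.056,-0.022,-0.002,0,0,-0.167],[0.085,-0.034,-0.003,0,0,-0.25],[0.113,-0.045,-0.004,0,0,-0.333],[0.142,-0.056,-0.004,0,0,-0.416]]}}

```text
time: 24.8
tool_pos: [0.4157, -0.2145, 0.2276]
ee_rot: [3.141, -0.001, 1.122]
wrist_force: [-0.4, 0.2, 0.5]
width: 0.0942
finger_force: 0.0
```

Emit:
{"method": "carry_out", "body": {"commands": [[0.03,0.001,-0.001,0,0,-0.083],[0.06,0.002,-0.002,0,0,-0.167],[0.091,0.003,-0.003,0,0,-0.25],[0.122,0.005,-0.003,0,0,-0.333],[0.152,0.006,-0.003,0,0,-0.416]]}}

```text
time: 25.3
tool_pos: [0.4875, -0.0803, 0.2306]
ee_rot: [3.141, -0.001, 1.539]
wrist_force: [-0.7, 0.3, 0.4]
width: 0.094
finger_force: 0.0
```

Emit:
{"method": "carry_out", "body": {"commands": [[0.027,0.013,-0.001,0,0,-0.083],[0.054,0.027,-0.002,0,0,-0.167],[0.082,0.04,-0.003,0,0,-0.25],[0.11,0.054,-0.003,0,0,-0.333],[0.137,0.067,-0.003,0,0,-0.416]]}}

```text
time: 25.8
tool_pos: [0.5594, 0.0541, 0.2337]
ee_rot: [3.141, -0.001, 1.955]
wrist_force: [1.0, 0.5, 0.2]
width: 0.094
finger_force: 0.0
```

Run:
```python
from h import *
st(); p,R=cur();U,d=up(1.951); p2=np.array([.5591,.1703,.113]); seq(p,R,p2,U,3)
```

```text
{'time': 25.8, 'joint_positions': [-0.005, 0.11, 1.291, 0.001, 1.741, -0.389], 'tool_pos': [0.559, 0.054, 0.234], 'ee_rot': [3.141, -0.001, 1.955], 'wrist_force': [0.989, 0.461, 0.182], 'width': 0.094, 'finger_force': 0.0}
[0.0359, 0.0144, 0.0403, -0.001, 0.523, 0.001]
[0.011, 0.0143, 0.0528, -0.001, 0.523, 0.001]
[-0.0169, 0.0143, 0.0513, -0.001, 0.523, 0.001]
```

Emit:
{"method": "carry_out", "body": {"commands": [[0.007,0.003,0.008,0,0.105,0],[0.014,0.006,0.016,0,0.21,0],[0.021,0.009,0.024,0,0.315,0],[0.029,0.012,0.032,0,0.42,0],[0.036,0.014,0.04,0,0.523,0]]}}

```text
time: 26.3
tool_pos: [0.559, 0.0917, 0.194]
ee_rot: [3.139, -0.527, 1.952]
wrist_force: [0.2, 0.2, 0.1]
width: 0.0939
finger_force: 0.0
```

Emit:
{"method": "carry_out", "body": {"commands": [[0.002,0.003,0.01,0,0.105,0],[0.004,0.006,0.021,0,0.21,0],[0.006,0.009,0.032,0,0.315,0],[0.009,0.012,0.042,0,0.42,0],[0.011,0.014,0.053,0,0.523,0]]}}

```text
time: 26.8
tool_pos: [0.5588, 0.13, 0.1534]
ee_rot: [3.138, -1.05, 1.953]
wrist_force: [-0.1, 0.8, 0.7]
width: 0.0942
finger_force: 0.0
```

Emit:
{"method": "carry_out", "body": {"commands": [[-0.003,0.003,0.01,0,0.105,0],[-0.006,0.006,0.02,0,0.21,0],[-0.01,0.009,0.03,0,0.315,0],[-0.013,0.012,0.041,0,0.42,0],[-0.017,0.014,0.051,0,0.523,0]]}}

```text
time: 27.3
tool_pos: [0.5586, 0.1684, 0.1127]
ee_rot: [0.455, -1.568, -1.646]
wrist_force: [0.1, 0.1, -1.5]
width: 0.0937
finger_force: 0.0
```

Emit:
{"method": "carry_out", "body": {"commands": [[0,0,0,0,0,0],[0,0,0,0,0,0],[0,0,0,0,0,0],[0,0,0,0,0,0],[0,0,0,0,0,0]]}}

```text
time: 27.8
tool_pos: [0.5589, 0.1681, 0.115]
ee_rot: [2.351, -1.564, 2.741]
wrist_force: [0.9, 0.2, 0.1]
width: 0.0939
finger_force: 0.0
```

Run:
```python
from h import *
st(); p,R=cur();U,d=up(1.951); chain([([.5146,.2817,.113],U)]); print(R.as_matrix().round(3).tolist())
```

```text
{'time': 27.8, 'joint_positions': [-0.305, 0.817, 1.293, 1.169, 2.142, -0.665], 'tool_pos': [0.559, 0.168, 0.115], 'ee_rot': [2.351, -1.564, 2.741], 'wrist_force': [0.922, 0.157, 0.128], 'width': 0.094, 'finger_force': 0.0}
[-0.0015, 0.0009, 0.1219, 0.0, 0.005, 0.005]
[[-0.006, 0.929, -0.371], [0.002, 0.371, 0.929], [1.0, 0.005, -0.005]]
```

Emit:
{"method": "carry_out", "body": {"commands": [[0,0,0.025,0,0.002,0],[0,0,0.055,0,0.004,0.005],[-0.001,0,0.08,0,0.005,0.005],[-0.001,0.001,0.105,0,0.005,0.005],[-0.001,0.001,0.122,0,0.005,0.005]]}}

```text
time: 28.3
tool_pos: [0.5134, 0.2833, 0.1129]
ee_rot: [-0.75, -1.567, -0.44]
wrist_force: [0.4, -0.5, -0.0]
width: 0.0943
finger_force: 0.0
```

Emit:
{"method": "carry_out", "body": {"commands": [[0,0,0,0,0,0],[0,0,0,0,0,0],[0,0,0,0,0,0],[0,0,0,0,0,0],[0,0,0,0,0,0]], "jaw": 0}}

```text
time: 28.8
tool_pos: [0.5147, 0.2813, 0.112]
ee_rot: [-0.797, -1.566, -0.395]
wrist_force: [0.3, 1.0, 0.2]
width: 0.0575
finger_force: 0.0
```

Emit:
{"method": "carry_out", "body": {"commands": [[0,0,0,0,0,0],[0,0,0,0,0,0],[0,0,0,0,0,0],[0,0,0,0,0,0],[0,0,0,0,0,0]]}}

```text
time: 29.3
tool_pos: [0.5143, 0.2821, 0.112]
ee_rot: [-0.785, -1.566, -0.407]
wrist_force: [0.7, -0.2, -0.6]
width: 0.0303
finger_force: 30.0
```

Run:
```python
from h import *
st(); p,R=cur(); save("j"); tilt(load("j","top"),[.40,.15,.02],[.64,.40,.3]); tilt(load("j","side"),[.40,.15,.02],[.64,.40,.3])
print(R.as_matrix().round(3).tolist())
```

```text
{'time': 29.3, 'joint_positions': [-0.155, 0.73, 1.473, 1.237, 1.997, -0.7], 'tool_pos': [0.514, 0.282, 0.112], 'ee_rot': [-0.785, -1.566, -0.407], 'wrist_force': [0.704, -0.229, -0.619], 'width': 0.03, 'finger_force': 29.995}
yel 264 ztop 0.1606 topmean [0.5171 0.2712 0.1577]
  face 59 n [ 0.065  0.048 -0.997] c [0.5533 0.1794 0.1292] long [-0.506  0.863  0.009]
blue 429 ztop 0.0831 topmean [0.5107 0.2686 0.0799]
  face 15 n [-0.369  0.928  0.053] c [0.5056 0.2476 0.0599] long [-0.929 -0.371  0.014]
yel 299 ztop 0.1606 topmean [0.5159 0.2742 0.1582]
  face 132 n [-0.368  0.93  -0.006] c [0.5094 0.2886 0.1167] long [-0.024 -0.002  1.   ]
blue 570 ztop 0.0831 topmean [0.5111 0.2736 0.0804]
  face 67 n [-0.37   0.921 -0.121] c [0.5006 0.2848 0.0665] long [-0.928 -0.372  0.01 ]
[[0.005, 0.929, -0.37], [-0.002, 0.37, 0.929], [1.0, -0.004, 0.004]]
```

Run:
```python
from h import *
p,R=cur(); p1=p+[0,0,.12]; U,d=up(np.radians(56)); pt=np.array([.5133,-.2808,.232])+.0102*d; print(pt); chain([(p1,R)]); seq(p1,R,pt,U,5)
```

```text
[ 0.51900377 -0.27234382  0.232     ]
[0.12, -0.0004, 0.0004, 0.0, 0.0, 0.0]
[0.0002, -0.0402, -0.1034, -0.195, -0.0, -0.001]
[0.0002, -0.0195, -0.1092, -0.195, -0.0, -0.001]
[0.0002, 0.002, -0.1109, -0.195, -0.0, -0.001]
[0.0001, 0.0234, -0.1084, -0.195, -0.0, -0.001]
[0.0001, 0.0439, -0.1018, -0.195, -0.0, -0.001]
```

Emit:
{"method": "carry_out", "body": {"commands": [[0.008,0,0,0,0,0],[0.025,0,0,0,0,0],[0.05,0,0,0,0,0],[0.085,0,0,0,0,0],[0.12,0,0,0,0,0]]}}

```text
time: 29.9
tool_pos: [0.514, 0.2819, 0.2334]
ee_rot: [-1.067, -1.564, -0.123]
wrist_force: [1.1, 0.1, -3.3]
width: 0.0298
finger_force: 30.0
```

Emit:
{"method": "carry_out", "body": {"commands": [[0,-0.006,-0.015,-0.025,0,0],[0,-0.014,-0.036,-0.065,0,0],[0,-0.022,-0.058,-0.108,0,0],[0,-0.031,-0.08,-0.15,0,0],[0,-0.04,-0.103,-0.195,0,0]]}}

```text
time: 30.4
tool_pos: [0.515, 0.1707, 0.2324]
ee_rot: [-1.315, -1.566, -0.071]
wrist_force: [0.4, -0.1, -4.4]
width: 0.0299
finger_force: 30.0
```

Emit:
{"method": "carry_out", "body": {"commands": [[0,-0.004,-0.022,-0.039,0,0],[0,-0.008,-0.044,-0.078,0,0],[0,-0.012,-0.066,-0.117,0,0],[0,-0.016,-0.088,-0.156,0,0],[0,-0.02,-0.109,-0.195,0,0]]}}

```text
time: 30.9
tool_pos: [0.5157, 0.0598, 0.2322]
ee_rot: [-1.518, -1.566, -0.064]
wrist_force: [0.9, -0.3, -3.5]
width: 0.0298
finger_force: 30.0
```

Emit:
{"method": "carry_out", "body": {"commands": [[0,0,-0.022,-0.039,0,0],[0,0,-0.044,-0.078,0,0],[0,0.001,-0.066,-0.117,0,0],[0,0.002,-0.088,-0.156,0,0],[0,0.002,-0.111,-0.195,0,0]]}}

```text
time: 31.4
tool_pos: [0.5166, -0.051, 0.232]
ee_rot: [-1.706, -1.565, -0.071]
wrist_force: [0.3, -0.6, -3.6]
width: 0.0299
finger_force: 30.0
```

Emit:
{"method": "carry_out", "body": {"commands": [[0,0.004,-0.022,-0.039,0,0],[0,0.009,-0.044,-0.078,0,0],[0,0.014,-0.066,-0.117,0,0],[0,0.019,-0.088,-0.156,0,0],[0,0.023,-0.108,-0.195,0,0]]}}

```text
time: 31.9
tool_pos: [0.5172, -0.1617, 0.2317]
ee_rot: [-1.878, -1.565, -0.093]
wrist_force: [0.4, -0.3, -3.3]
width: 0.0297
finger_force: 30.0
```

Run:
```python
from h import *
st();p,R=cur(); U,d=up(np.radians(56)); pt=np.array([.5133,-.2808,.232])+.0102*d; chain([(pt,U)])
```

```text
{'time': 31.9, 'joint_positions': [-0.997, 0.494, 1.546, 1.272, 2.095, -0.544], 'tool_pos': [0.517, -0.162, 0.232], 'ee_rot': [-1.878, -1.565, -0.093], 'wrist_force': [0.383, -0.3, -3.294], 'width': 0.03, 'finger_force': 29.991}
[0.0004, 0.0449, -0.1012, -0.192, 0.002, -0.005]
```

Emit:
{"method": "carry_out", "body": {"commands": [[0,0.011,-0.025,-0.047,0,0],[0,0.022,-0.05,-0.095,0,0],[0,0.032,-0.072,-0.135,0,0],[0,0.04,-0.09,-0.17,0.001,-0.003],[0,0.045,-0.101,-0.192,0.002,-0.005]]}}

```text
time: 32.4
tool_pos: [0.5194, -0.2729, 0.2311]
ee_rot: [-0.299, -1.57, -1.866]
wrist_force: [0.1, 0.9, -4.1]
width: 0.0299
finger_force: 30.0
```

Emit:
{"method": "carry_out", "body": {"commands": [[0,0,0,0,0,0],[0,0,0,0,0,0],[0,0,0,0,0,0],[0,0,0,0,0,0],[0,0,0,0,0,0]]}}

```text
time: 32.9
tool_pos: [0.5198, -0.2707, 0.2309]
ee_rot: [-0.537, -1.569, -1.624]
wrist_force: [0.4, 0.5, -3.7]
width: 0.03
finger_force: 30.0
```

Run:
```python
from h import *
st();p,R=cur(); U,d=up(np.radians(56)); pt=np.array([.5133,-.2808,.232])+.0102*d; chain([(pt,U)])
save("k"); lo,hi=[.40,-.40,.08],[.64,-.17,.4]
tilt(load("k","top"),lo,hi); tilt(load("k","side"),lo,hi)
```

```text
{'time': 32.9, 'joint_positions': [-1.134, 0.556, 1.454, 1.321, 2.059, -0.501], 'tool_pos': [0.52, -0.271, 0.231], 'ee_rot': [-0.537, -1.569, -1.624], 'wrist_force': [0.375, 0.524, -3.673], 'width': 0.03, 'finger_force': 29.992}
[0.0011, 0.0002, -0.0018, -0.003, -0.001, -0.001]
yel 398 ztop 0.2785 topmean [ 0.5136 -0.2793  0.2759]
  face 89 n [ 0.477  0.879 -0.004] c [ 0.4448 -0.3747  0.2422] long [-0.87   0.471 -0.146]
blue 495 ztop 0.2024 topmean [ 0.506  -0.2761  0.1992]
  face 13 n [-0.838  0.545 -0.032] c [ 0.4499 -0.2357  0.1841] long [-0.537 -0.834 -0.13 ]
yel 295 ztop 0.2785 topmean [ 0.5126 -0.2756  0.2763]
  face 102 n [ 0.515  0.857 -0.026] c [ 0.5197 -0.2628  0.2343] long [0.036 0.009 0.999]
blue 335 ztop 0.2021 topmean [ 0.5021 -0.2662  0.1991]
  face 67 n [ 0.541  0.827 -0.152] c [ 0.5142 -0.2592  0.1846] long [-0.836  0.548  0.007]
```

Emit:
{"method": "carry_out", "body": {"commands": [[-0.015,0,-0.001,0,0,0],[-0.032,0,-0.0015,0,0,0],[-0.047,0,-0.0015,0,0,0],[-0.058,0,-0.0015,0,0,0],[-0.066,0,-0.0015,0,0,0]]}}

```text
time: 33.5
tool_pos: [0.5187, -0.2724, 0.1635]
ee_rot: [-0.709, -1.567, -1.454]
wrist_force: [-0.7, 0.8, -2.8]
width: 0.0301
finger_force: 30.0
```

Emit:
{"method": "carry_out", "body": {"commands": [[-0.001,0,0,0,0,0],[-0.002,0,0,0,0,0],[-0.003,0,0,0,0,0],[-0.004,0,0,0,0,0],[-0.005,0,0,0,0,0]]}}

```text
time: 34.0
tool_pos: [0.5189, -0.2727, 0.1603]
ee_rot: [0.507, -1.57, -2.67]
wrist_force: [0.2, -0.4, -3.1]
width: 0.0301
finger_force: 30.0
```

Emit:
{"method": "carry_out", "body": {"commands": [[-0.0005,0,0,0,0,0],[-0.001,0,0,0,0,0],[-0.0015,0,0,0,0,0],[-0.0015,0,0,0,0,0],[-0.0015,0,0,0,0,0]]}}

```text
time: 34.5
tool_pos: [0.5189, -0.2727, 0.1584]
ee_rot: [-0.32, -1.569, -1.843]
wrist_force: [0.9, -0.6, -2.6]
width: 0.0297
finger_force: 30.0
```

Emit:
{"method": "carry_out", "body": {"commands": [[-0.0005,0,0,0,0,0],[-0.001,0,0,0,0,0],[-0.001,0,0,0,0,0],[-0.001,0,0,0,0,0],[-0.001,0,0,0,0,0]]}}

```text
time: 35.0
tool_pos: [0.5189, -0.2726, 0.1574]
ee_rot: [-0.378, -1.569, -1.785]
wrist_force: [0.2, -0.8, -3.1]
width: 0.0298
finger_force: 30.0
```

Emit:
{"method": "carry_out", "body": {"commands": [[-0.0005,0,0,0,0,0],[-0.001,0,0,0,0,0],[-0.001,0,0,0,0,0],[-0.001,0,0,0,0,0],[-0.001,0,0,0,0,0]]}}

```text
time: 35.5
tool_pos: [0.5189, -0.2728, 0.1571]
ee_rot: [0.253, -1.569, -2.416]
wrist_force: [0.5, -2.6, 1.5]
width: 0.0299
finger_force: 30.0
```

Emit:
{"method": "carry_out", "body": {"commands": [[-0.0005,0,0,0,0,0],[-0.001,0,0,0,0,0],[-0.001,0,0,0,0,0],[-0.001,0,0,0,0,0],[-0.001,0,0,0,0,0]]}}

```text
time: 36.0
tool_pos: [0.5189, -0.273, 0.157]
ee_rot: [0.506, -1.567, -2.669]
wrist_force: [1.1, -2.7, 5.8]
width: 0.0298
finger_force: 30.0
```

Run:
```python
from h import *
st();save("l"); lo,hi=[.40,-.40,.064],[.64,-.17,.4]
tilt(load("l","top"),lo,hi); tilt(load("l","side"),lo,hi)
```

```text
{'time': 36.0, 'joint_positions': [-1.138, 0.665, 1.464, 1.263, 2.028, -0.631], 'tool_pos': [0.519, -0.273, 0.157], 'ee_rot': [0.506, -1.567, -2.669], 'wrist_force': [1.119, -2.676, 5.818], 'width': 0.03, 'finger_force': 30.01}
yel 345 ztop 0.2049 topmean [ 0.5127 -0.2816  0.2021]
  face 76 n [0.572 0.816 0.086] c [ 0.448  -0.3792  0.1699] long [-0.82   0.567  0.082]
blue 422 ztop 0.1293 topmean [ 0.5038 -0.275   0.1259]
  face 11 n [-0.84   0.542 -0.037] c [ 0.4477 -0.2393  0.1103] long [-0.543 -0.839  0.038]
yel 245 ztop 0.2049 topmean [ 0.5108 -0.2769  0.2027]
  face 84 n [ 0.432  0.9   -0.058] c [ 0.5175 -0.265   0.1612] long [-0.012  0.07   0.997]
blue 310 ztop 0.1278 topmean [ 0.5014 -0.268   0.1254]
  face 66 n [ 0.551  0.825 -0.129] c [ 0.5172 -0.2643  0.1103] long [-0.832  0.555  0.003]
```

Seated, with the top at 202 mm as expected for the rim. Releasing.

Emit:
{"method": "carry_out", "body": {"commands": [[0.001,0,0,0,0,0],[0.001,0,0,0,0,0],[0.001,0,0,0,0,0],[0.001,0,0,0,0,0],[0.001,0,0,0,0,0]]}}

```text
time: 36.6
tool_pos: [0.519, -0.2729, 0.157]
ee_rot: [0.291, -1.569, -2.454]
wrist_force: [1.4, -4.0, 4.7]
width: 0.03
finger_force: 30.0
```

Emit:
{"method": "carry_out", "body": {"commands": [[0,0,0,0,0,0],[0,0,0,0,0,0],[0,0,0,0,0,0],[0,0,0,0,0,0],[0,0,0,0,0,0]], "jaw": 1}}

```text
time: 37.1
tool_pos: [0.5187, -0.2724, 0.1561]
ee_rot: [-0.795, -1.569, -1.367]
wrist_force: [0.8, -0.2, -0.6]
width: 0.0665
finger_force: 0.0
```

Emit:
{"method": "carry_out", "body": {"commands": [[0,0,0,0,0,0],[0,0,0,0,0,0],[0,0,0,0,0,0],[0,0,-0.002,0,0,0],[0,0,-0.006,0,0,0]]}}

```text
time: 37.6
tool_pos: [0.5154, -0.2775, 0.1564]
ee_rot: [-0.479, -1.569, -1.684]
wrist_force: [0.7, 0.1, -0.3]
width: 0.0937
finger_force: 0.0
```

Emit:
{"method": "carry_out", "body": {"commands": [[0,0,-0.015,0,0,0],[0,0,-0.035,0,0,0],[0,0,-0.06,0,0,0],[0,0,-0.085,0,0,0],[0,0,-0.11,0,0,0]]}}

```text
time: 38.1
tool_pos: [0.4525, -0.3711, 0.1562]
ee_rot: [-0.311, -1.57, -1.853]
wrist_force: [0.3, 0.5, 0.1]
width: 0.0941
finger_force: 0.0
```

Emit:
{"method": "carry_out", "body": {"commands": [[0,0,0,0,0,0],[0,0,0,0,0,0],[0,0,0,0,0,0],[0,0,0,0,0,0],[0,0,0,0,0,0]]}}

```text
time: 38.6
tool_pos: [0.4544, -0.3681, 0.1563]
ee_rot: [-0.514, -1.569, -1.648]
wrist_force: [-0.3, 0.5, -0.3]
width: 0.0944
finger_force: 0.0
```

Run:
```python
from h import *
st();save("m"); lo,hi=[.44,-.36,.064],[.60,-.19,.4]
tilt(load("m","top"),lo,hi); tilt(load("m","side"),lo,hi)
a=load("m","top")["img"][100:330,200:480,::-1]; b=load("m","side")["img"][80:240,230:400,::-1]
cv2.imwrite("pics/m1.png",np.hstack([cv2.resize(a,(400,400)),cv2.resize(b,(400,400))]))
```

```text
{'time': 38.6, 'joint_positions': [-1.276, 0.763, 1.291, 1.209, 2.167, -0.594], 'tool_pos': [0.454, -0.368, 0.156], 'ee_rot': [-0.514, -1.569, -1.648], 'wrist_force': [-0.266, 0.523, -0.272], 'width': 0.094, 'finger_force': 0.0}
yel 241 ztop 0.2054 topmean [ 0.5128 -0.2821  0.2023]
  face 84 n [-0.818  0.575 -0.004] c [ 0.5018 -0.2739  0.1629] long [-0.025 -0.029  0.999]
blue 438 ztop 0.129 topmean [ 0.5024 -0.2742  0.1256]
  face 13 n [-0.833  0.547  0.084] c [ 0.4485 -0.2385  0.1123] long [-0.548 -0.836  0.022]
yel 265 ztop 0.2051 topmean [ 0.5115 -0.2773  0.2029]
  face 114 n [-0.824  0.566 -0.007] c [ 0.5025 -0.2701  0.1622] long [0.031 0.057 0.998]
blue 310 ztop 0.1287 topmean [ 0.5028 -0.2688  0.1256]
  face 71 n [ 0.552  0.827 -0.108] c [ 0.5155 -0.2635  0.1104] long [-0.831  0.556  0.009]
```

View pics/m1.png

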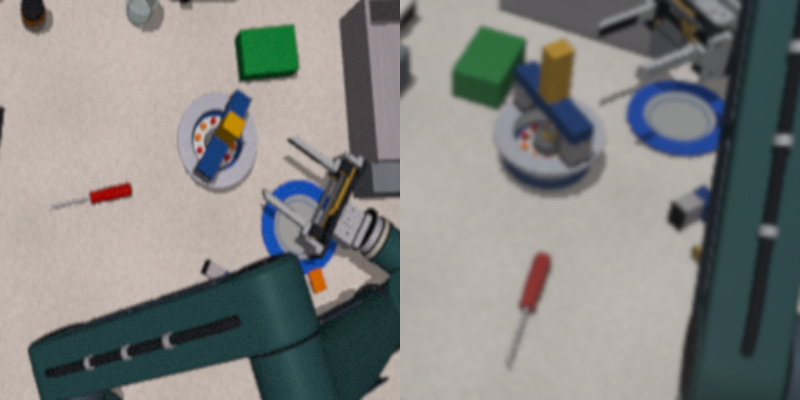

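The left panel shows the gauge standing upright across the tub's rim at (225,140), with its stem over the hub. The right panel shows both feet on the rim and the foot on the hub at (545,140). The lid is flat at (300,225) and the gripper is clear of everything.

```bash
python3 -c "
from bench import *
print(close_job())"
```

```text
the job is handed in; nothing more can be done
None
```

I handed the job in at about 39 s. The gauge stood on the plate first, then I laid the lid flat on the bench 235 mm from the tub's centre, and the gauge now stands released and upright across the tub's rim with its foot on the hub. No score came back.

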